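Press home the cover rivets of a control box, crosswise

ROBOT

A 7-joint arm with a two-finger parallel gripper is mounted at the origin on the work surface. World frame = base frame: x ahead of the robot, y to its left, z up, the work surface at z = 0. Lengths are in m, angles in rad, forces in N, time in s.
With the tool pointing down it reaches from about 0.4 to 0.875 m from the base axis. Payload 19.3 kg.
Tool frame: the origin (TCP) lies on the centre line of the jaws, within the pads' length; the fingertips stand 22 mm ahead of it and the grasp point (between the pads) lies 3 mm ahead of it (ctrl.tips_ahead is the distance from the TCP to the fingertips, in m); z points along the fingers, y is the line along which they close (so a half turn about z gives the same grasp; the last joint's range is limited). The gripper opens to 85 mm and grips with 20 to 120 N. Pads are 22 mm wide; open, the fingers measure 114 mm over their backs; the gripper's body (76 mm by 85 mm) begins 54 mm behind the grasp point. The pads swing forward as they close: fully open they stand 13 mm farther back than shut.
Start: joints at [-1.202, 0.521, -0.036, 1.599, 0.021, 1.021, -0.113], TCP at [0.266, 0.566, 0.253] pointing down, gripper open.
Joint ranges: [-2.91, 2.91], [-0.3, 2.13], [-1.5, 1.42], [0.17, 2.43], [-1.26, 4.41], [0.16, 1.93], [-2.52, 2.52]. Speed limits (rad/s): [1.89, 1.89, 2.39, 2.39, 3.01, 3.01, 3.01].

INTERFACE

Orientations are given as a rotation vector (axis times angle).
In Python, from station import ctrl gives the robot as it stands. The module is installed in compiled form; this text tells all that it offers.
- The arm moves only by the tool apply_moves, never from a script. Its argument "deltas" is a list of rows, each a list of 7 numbers: the closure, from 0 (fully open) to 1 (shut), then the shift along the tool's x, y, z in mm, then the turn, a rotation vector about the tool's x, y, z in rad. In form: [[jaw, x, y, z, wx, wy, wz], ...]. A call has 1 to 5 rows; each row shifts and turns the commanded pose from where the row before left it, along the tool's axes as they then stand; what a row does not reach is not made up. A row lasts 1/10 s, in which the tool goes at most 50 mm and 8.59 degrees, less where a joint would pass 70% of its speed; a pose out of reach is approached as far as the arm can. A call is refused whole if a number of a shift passes 50 or a number of a turn 0.15, either way. A call with a gripper value outside its range is refused whole. The fingers move at their own pace and stop on an object; the grip force is fixed at half the most. Time passes only in rows, so rows that do not move let the fingers close. It gives the time, the measured TCP pose, the force, the opening and the grip force at its end, in the units of the state.
- ctrl.state(): the state, without advancing time (a new reading comes with each control period).
- ctrl.get_image(name): name is "scene" or "top" or "wrist"; returns a dict with "frame" (384x512x3 uint8, blue, green, red), "fx", "fy", "cx", "cy" (pixels), "k1" (the pictures are not rectified: a ray, as slopes to the right and down, at radius r is drawn at 1 + k1 r^2 times it, then the intrinsics apply), "rvec" (rotation vector, rad) and "tvec" (3), from world to camera coordinates, as OpenCV has them. Camera axes: x right, y down, z forward; pixel columns grow to the right and rows downward; lengths in m; the calibration is good to about 2 mm. A picture is of the moment at which its call begins. There is no depth.
- ctrl.sign_off(): hands the job in; it is judged then, once.
Trained networks look in a picture, given as the dict that the camera call returned (one of the last four; its "shot" number tells which), for a name from the list of things; names that differ only in an ending like _2 or _b are one class to them, and where a whole thing is asked for, a point or a joint stands for the part that bears it (a point fixed in the world has none). Each returns a list of dicts, best first, with "p" (0 to 1); they miss things now and then, are a little off and sometimes report something else, mostly with a low value. They report only what shows in the picture. A call takes as long as a camera call. They do not tell look-alikes from the thing itself.
- ctrl.spot_in(picture, thing): "xyz" ([x, y, z] in m, in world coordinates, good to about 4 mm: the middle of the surface that is visible of it).
- ctrl.spot_point(picture, thing): "xyz" ([x, y, z] in m, in world coordinates, good to about 4 mm: a listed point, or the origin of a listed thing).
The state is a dict: "clock": time; "joint_pos": joint angles; "joint_velocities": joint speeds; "joint_torque": joint torques, N m; "ee_pos": TCP position; "orientation": TCP orientation; "force": force on the tool from outside, world axes, zero at the start; "ft_torque": the same for the moment, N m; "opening": finger opening in m; "finger_force": force on a finger pad.
Only numpy, scipy, OpenCV 4.12 (cv2) and the standard library are available. Lean on these libraries where they do the work, as an engineer would, in place of code of your own. Each camera call takes 0.05 s, during which the arm holds its last target. There are 200 camera calls.

TASK

Fasten the cover of the control box in the nest by pressing its four black push rivets home one after another, crosswise so that the cover pulls down evenly: first the rivet in the corner by the green button, next the one diagonally opposite by the red button, then the one by the yellow lamp, and last the one by the black selector knob. Press each lightly with the fingertips, just until its head sits fully down on its collar. Nothing is to be picked up: leave the box in its nest and everything else where it is.

Things in the scene. Friction and masses are not known exactly. Their poses are not given: they have to be found in the camera images.
- control_box: loose grey control box, 0.5 to 1 kg, 180 x 130 x 60 mm, light grey cover up, in the nest's pocket. Origin: centre of underside, x along the long side to the black cable gland, cover top at z = 60 mm. On it at (x, y) mm: green button (-30, 33); red button (30, -33); yellow domed lamp (30, 33); black selector knob (-30, -33), each 28 mm wide, up to 18 mm high, fixed.
- nest: fixed work nest, a 270 x 220 mm plywood block with a white frame around the pocket, on a round turntable plate (the turntable is locked). Origin on the table under its centre, x along the long side; pocket floor at z = 65 mm, top of the white frame at z = 83 mm. It can stand at any yaw.
- rivet_green_head (a point): centre of the flat top of the black push rivet in the cover's corner by the round green button, at (x, y) = (-76, 51) mm in the box's frame. Head 18 mm across, 4 mm thick, above a 22 mm black collar 2 mm thick. Top 72 to 74 mm above the box's underside at the start, 66 mm when home on the collar. It slides straight down against about 6 N of friction and stays where left.
- rivet_green (a joint): how far that rivet (by the round green button) is pushed in, m: 0 to 0.002 at the start, 0.008 fully home.
- rivet_red_head (a point): centre of the flat top of the black push rivet in the cover's corner by the round red button, at (x, y) = (76, -51) mm in the box's frame. Head 18 mm across, 4 mm thick, above a 22 mm black collar 2 mm thick. Top 72 to 74 mm above the box's underside at the start, 66 mm when home on the collar. It slides straight down against about 6 N of friction and stays where left.
- rivet_red (a joint): how far that rivet (by the round red button) is pushed in, m: 0 to 0.002 at the start, 0.008 fully home.
- rivet_yellow_head (a point): centre of the flat top of the black push rivet in the cover's corner by the yellow domed lamp, at (x, y) = (76, 51) mm in the box's frame. Head 18 mm across, 4 mm thick, above a 22 mm black collar 2 mm thick. Top 72 to 74 mm above the box's underside at the start, 66 mm when home on the collar. It slides straight down against about 6 N of friction and stays where left.
- rivet_yellow (a joint): how far that rivet (by the yellow domed lamp) is pushed in, m: 0 to 0.002 at the start, 0.008 fully home.
- rivet_selector_head (a point): centre of the flat top of the black push rivet in the cover's corner by the black selector knob, at (x, y) = (-76, -51) mm in the box's frame. Head 18 mm across, 4 mm thick, above a 22 mm black collar 2 mm thick. Top 72 to 74 mm above the box's underside at the start, 66 mm when home on the collar. It slides straight down against about 6 N of friction and stays where left.
- rivet_selector (a joint): how far that rivet (by the black selector knob) is pushed in, m: 0 to 0.002 at the start, 0.008 fully home.
- spare_rivet1: spare black rivet, 20 mm tall, standing head down (20 mm across) on the nest's white frame; origin under its centre. Not needed: leave it alone.
- spare_rivet2: the same, on the other side of the box. Not needed: leave it alone.
- rivet_bin: yellow open bin of rivets, 150 x 100 x 65 mm; origin under its centre. Not needed: leave it alone.
- screwdriver: screwdriver with an orange handle lying on the table, to the robot's left. Not needed: leave it alone.
- nut_driver: driver with a blue handle, 170 mm long, lying on the table, to the robot's left. Not needed: leave it alone.
- tape_roll: roll of tape lying flat, 90 mm across, 24 mm high. Not needed: leave it alone.
- marker_pen: white marker pen with a blue cap, 115 mm long, lying on the table. Not needed: leave it alone.
Mind the look-alikes: they are no part of the job. What is shaped like the control_box but pink or purple is not meant.

How it is judged:
On the way, in this order (a step that is already met when the one before it is completed fails the run):
1. first, the rivet by the round green button is pressed home (within 1.5 mm) (value of joint rivet_green above 0.0065 m), for 0.1 s.
2. second, the rivet by the round red button is pressed home (within 1.5 mm) (value of joint rivet_red above 0.0065 m), for 0.1 s.
3. third, the rivet by the yellow domed lamp is pressed home (within 1.5 mm) (value of joint rivet_yellow above 0.0065 m), for 0.1 s.
4. last, the rivet by the black selector knob is pressed home (within 1.5 mm) (value of joint rivet_selector above 0.0065 m), for 0.1 s.
At the end, for the whole second after the job is handed in: All four rivets are home within 1.5 mm (joint above 0.0065) and the box lies at rest flat in the nest's pocket: centre within 5 mm, underside within 3 mm of the pocket floor, tilt under 0.03 rad (value of joint each of rivet_green, rivet_red, rivet_yellow, rivet_selector above 0.0065 m and horizontal distance between control_box and nest below 0.005 m and z of control_box in the frame of nest below 0.068 m and angle between control_box's own z axis and vertical below 0.03 rad and linear speed of control_box below 0.02 m/s); the robot touches nothing.
It fails at once if the box or a rivet on it is struck or pressed harder than 60 N (contact force between any of the arm, the fingers and control_box above 60 N).
It fails at once if the box is lifted, tipped or shifted by more than 8 mm (distance of control_box from where it was at the start of the episode above 0.008 m or angle between control_box's own z axis and vertical above 0.06 rad).
It fails at once if a spare rivet, bin, tool, tape or pen is moved by more than 20 mm (distance of any of spare_rivet1, spare_rivet2, rivet_bin, screwdriver, nut_driver, tape_roll, marker_pen from where it was at the start of the episode above 0.02 m).
It also fails if it takes over 48 s, if anything falls off the work surface, if the arm or the gripper's body presses on something with over 40 N, if the wrist force passes 120 N, or if a joint passes its speed limit or range.

## Working session

There is one attempt and no reset: what is moved stays moved. The work goes in short steps, Python scripts to look and compute and a tool call to move; the robot and the scene stay as the last step left them, time stands still between calls to the robot, and variables do not carry over. Pictures are saved under pics/ and viewed, at most 10 in all, crops included, and the job is handed in when it is done.

Besides the shell and the picture viewer there is one more tool, called after "Emit:" by a JSON object that holds its "method" and its "body", one argument or row to a line. apply_moves: Moves the arm, as the interface text tells. Its arguments: {"type":"object","properties":{"deltas":{"type":"array"}},"required":["deltas"]}

```bash
mkdir -p pics
cat > h.py <<'E'
import numpy as np, cv2
from scipy.spatial.transform import Rotation as R
from station import ctrl
def shot(n,save=None):
    p=ctrl.get_image(n)
    if save: cv2.imwrite('pics/'+save,p['frame'])
    return p
def proj(p,X):
    X=np.atleast_2d(X); c=R.from_rotvec(np.ravel(p['rvec'])).apply(X)+np.ravel(p['tvec'])
    s=c[:,:2]/c[:,2:]; s=s*(1+p['k1']*(s**2).sum(1,keepdims=True))
    return s*[p['fx'],p['fy']]+[p['cx'],p['cy']]
def ray(p,uv):
    d=(np.array(uv,float)-[p['cx'],p['cy']])/[p['fx'],p['fy']]; s=d.copy()
    for _ in range(20): s=d/(1+p['k1']*(s@s))
    r=R.from_rotvec(np.ravel(p['rvec'])).inv()
    return r.apply(-np.ravel(p['tvec'])), r.apply([*s,1])
def onz(p,uv,z):
    o,d=ray(p,uv); return o+d*(z-o[2])/d[2]
E
python3 - <<'E'
from h import *
print(ctrl.state(), ctrl.tips_ahead)
a=shot('top','top1.png'); b=shot('scene','scene1.png')
cv2.imwrite('pics/both.png',cv2.resize(np.hstack([a['frame'],b['frame']]),(800,300)))
for n in ['control_box','nest','rivet_green_head','rivet_red_head','rivet_yellow_head','rivet_selector_head','spare_rivet1','rivet_bin','screwdriver','tape_roll']:
  for p,k in((a,'top'),(b,'scene')):
    for d in ctrl.spot_point(p,n)[:3]: print(n,k,round(d['p'],2),np.round(d['xyz'],3),proj(p,d['xyz']).round()[0])
E
```

```text
{'clock': 0.0, 'joint_pos': array([-1.20217813,  0.52203136, -0.03631262,  1.60000741,  0.02119868,
        1.02109603, -0.11280976]), 'joint_velocities': array([-0.00063886,  0.00059975,  0.00061868,  0.00133059,  0.00010885,
        0.00077134,  0.00172294]), 'joint_torque': array([ 7.21696979e-04, -9.27090454e+01,  1.98113568e+00, -3.69916034e+01,
        1.81554415e-02,  8.40963417e-03, -1.99504319e-05]), 'ee_pos': array([0.26544934, 0.56548027, 0.25271529]), 'orientation': array([-6.83791927e-01, -3.06610459e+00,  1.79924070e-03]), 'force': array([ 0.44081373, -0.62889319, -0.66802387]), 'ft_torque': array([-0.05148272,  0.0316571 ,  0.01803642]), 'finger_force': 0.0, 'opening': 0.08547885153068382} 0.022
control_box top 0.61 [0.559 0.047 0.066] [217. 166.]
control_box top 0.56 [0.257 0.311 0.001] [126. 269.]
control_box top 0.17 [ 0.57  -0.045  0.135] [248. 157.]
control_box scene 0.93 [0.564 0.044 0.061] [284. 196.]
control_box scene 0.93 [ 0.296 -0.257  0.002] [169. 205.]
nest scene 0.72 [ 0.56   0.045 -0.003] [282. 204.]
rivet_green_head top 0.57 [0.294 0.227 0.074] [149. 25
[... 1287 characters left out ...]
 0.59 [0.588 0.166 0.083] [176. 154.]
spare_rivet1 top 0.56 [ 0.531 -0.067  0.087] [255. 174.]
spare_rivet1 scene 0.59 [0.59  0.166 0.089] [315. 176.]
spare_rivet1 scene 0.5 [ 0.533 -0.07   0.083] [254. 206.]
rivet_bin top 0.79 [ 0.409 -0.51  -0.   ] [399. 222.]
rivet_bin scene 0.84 [ 0.405 -0.514  0.002] [126. 273.]
rivet_bin scene 0.57 [0.556 0.139 0.144] [305. 165.]
rivet_bin scene 0.29 [0.564 0.045 0.064] [285. 195.]
screwdriver top 0.67 [0.63  0.423 0.001] [ 98. 146.]
screwdriver scene 0.71 [0.628 0.429 0.   ] [363. 157.]
screwdriver scene 0.56 [ 0.561 -0.449 -0.002] [171. 296.]
tape_roll top 0.79 [ 0.56  -0.443 -0.001] [375. 173.]
tape_roll scene 0.92 [ 0.563 -0.447 -0.   ] [172. 296.]
```

View pics/top1.png

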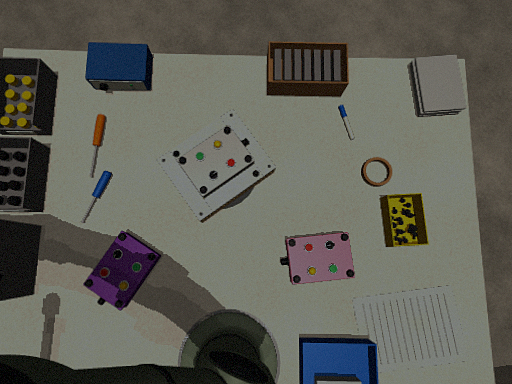

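View pics/scene1.png

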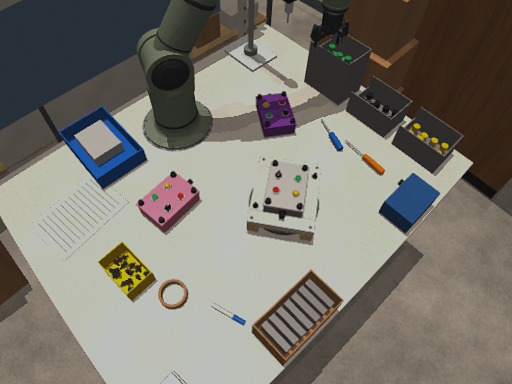

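The grey box in the nest (top image ~(217,158), scene ~(284,190)) is the one. The purple box at top (123,270) and the pink one at (320,257) are look-alikes off the nest. I'll go above it for a wrist view.

```bash
cat >> h.py <<'E'
def delta(T):
    s=ctrl.state(); r=R.from_rotvec(s['orientation'])
    return (r.inv().apply(np.array(T)-s['ee_pos'])*1000).round(1)
E
python3 - <<'E'
from h import *
print(R.from_rotvec(ctrl.state()['orientation']).as_matrix().round(3)); print(delta([0.53,0.08,0.32]))
E
```

```text
[[-0.905  0.425  0.   ]
 [ 0.425  0.905 -0.   ]
 [-0.    -0.    -1.   ]]
[-445.8 -327.4  -66.7]
```

Emit:
{"method": "apply_moves", "body": {
  "deltas": [
    [1,-37,-27,-8,0,0,0],
    [1,-37,-27,-8,0,0,0],
    [1,-37,-27,-8,0,0,0],
    [1,-37,-27,-8,0,0,0],
    [1,-37,-27,-8,0,0,0]
  ]
}}

```text
clock: 1.6
ee_pos: [0.3763, 0.3632, 0.2938]
orientation: [0.684, 3.066, 0.0]
force: [1.5, 0.2, -0.4]
opening: 0.0125
finger_force: 0.0
```

Emit:
{"method": "apply_moves", "body": {
  "deltas": [
    [1,-37,-27,-8,0,0,0],
    [1,-37,-27,-8,0,0,0],
    [1,-37,-27,-8,0,0,0],
    [1,-37,-27,0,0,0,0],
    [1,-37,-27,0,0,0,0]
  ]
}}

```text
clock: 2.1
ee_pos: [0.4865, 0.1624, 0.3178]
orientation: [0.683, 3.065, 0.001]
force: [1.8, 0.5, 0.2]
opening: -0.0005
finger_force: 0.0
```

Emit:
{"method": "apply_moves", "body": {
  "deltas": [
    [1,-37,-27,0,0,0,0],
    [1,-37,-27,0,0,0,0],
    [1,0,0,0,0,0,0],
    [1,0,0,0,0,0,0]
  ]
}}

```text
clock: 2.5
ee_pos: [0.53, 0.0831, 0.3172]
orientation: [-0.687, -3.065, 0.0]
force: [-0.8, 0.4, 0.3]
opening: 0.0001
finger_force: 0.0
```

Run:
```python
from h import *
w=shot('wrist'); w0=w; cv2.imwrite('pics/w1.png',w['frame'])
s=ctrl.state(); print(s['clock'],s['ee_pos'],s['orientation'],s['force'])
b=shot('scene'); t=shot('top')
for n in ['control_box','nest','rivet_green_head','rivet_red_head','rivet_yellow_head','rivet_selector_head','spare_rivet1']:
  for p,k in((w,'w'),(t,'top'),(b,'scene')):
    for d in ctrl.spot_point(p,n)[:4]:
      if np.hypot(*(d['xyz'][:2]-np.array([.56,.046])))<.17: print(n,k,round(d['p'],2),np.round(d['xyz'],3),proj(p,d['xyz']).round()[0])
```

```text
2.55 [0.52964223 0.08421848 0.31722331] [-6.83736316e-01 -3.06595941e+00 -3.72981832e-04] [-0.29602087  1.28468815  0.29671457]
control_box w 0.87 [0.563 0.048 0.063] [240. 202.]
control_box top 0.65 [0.56  0.045 0.067] [217. 165.]
control_box scene 0.91 [0.561 0.048 0.063] [285. 194.]
nest scene 0.96 [ 0.558  0.049 -0.004] [283. 203.]
rivet_green_head scene 0.48 [0.554 0.14  0.138] [304. 165.]
rivet_red_head w 0.54 [ 0.564 -0.045  0.138] [162. 257.]
rivet_red_head top 0.56 [ 0.568 -0.046  0.137] [249. 157.]
rivet_red_head scene 0.64 [0.558 0.137 0.14 ] [304. 166.]
rivet_red_head scene 0.51 [ 0.566 -0.042  0.138] [268. 199.]
rivet_yellow_head top 0.6 [0.647 0.016 0.139] [227. 129.]
rivet_yellow_head scene 0.59 [0.647 0.018 0.138] [300. 204.]
rivet_selector_head w 0.64 [0.562 0.046 0.061] [238. 202.]
rivet_selector_head w 0.52 [0.474 0.078 0.135] [225. 132.]
rivet_selector_head top 0.49 [0.647 0.02  0.139] [226. 130.]
rivet_selector_head scene 0.43 [0.473 0.081 0.138] [275. 161.]
spare_rivet1 w 0.58 [0.588 0.165 0.082] [334. 185.]
spare_rivet1 w 0.53 [ 0.534 -0.062  0.083] [151. 222.]
spare_rivet1 top 0.57 [ 0.533 -0.068  0.087] [256. 174.]
spare_rivet1 scene 0.51 [ 0.562  0.048 -0.002] [283. 204.]
spare_rivet1 scene 0.5 [ 0.532 -0.068  0.082] [254. 206.]
spare_rivet1 scene 0.48 [0.589 0.167 0.083] [315. 176.]
```

View pics/w1.png

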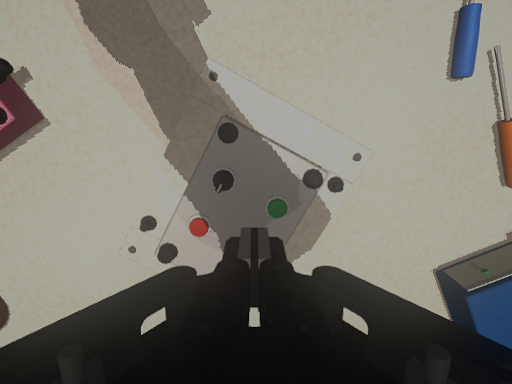

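Wrist picture: green rivet (313,179), selector rivet (228,132), red rivet (167,253). The spare rivets stand on the frame at (336,184) and (148,223), and the buttons match the layout. The gripper hides the yellow rivet. Next I'll refine the positions by dark-blob centroids.

Run:
```python
from h import *
G={'green':(.558,.139,.138),'red':(.566,-.044,.138),'yellow':(.647,.019,.138),'selector':(.473,.078,.138)}
B={'green':(-76,51),'red':(76,-51),'yellow':(76,51),'selector':(-76,-51)}
P={}
for c in ('wrist','top','scene'):
  p=shot(c); g=cv2.cvtColor(p['frame'],cv2.COLOR_BGR2GRAY)
  for n,X in G.items():
    uv=proj(p,X)[0]; h=15 if c=='wrist' else 7
    x,y=np.round(uv).astype(int); q=g[y-h:y+h+1,x-h:x+h+1].astype(float)
    m=(q<0.5*(q.min()+np.median(q))).astype(np.uint8)
    k,l,s,ce=cv2.connectedComponentsWithStats(m)
    j=min(range(1,k),key=lambda i:np.hypot(*(ce[i]-h))-s[i,4]/20)
    u=ce[j]+[x-h,y-h]; print(c,n,u.round(1),s[j,4],onz(p,u,.138).round(4)); P.setdefault(n,[]).append((c,ray(p,u)))
for n,L in P.items():
  for use in (('wrist','scene'),('top','scene'),('wrist','top','scene')):
    A=np.zeros((3,3));b=np.zeros(3)
    for c,(o,d) in L:
      if c in use: d=d/np.linalg.norm(d);M=np.eye(3)-np.outer(d,d);A+=M;b+=M@o
    print(n,use,np.linalg.solve(A,b).round(4))
```

```text
wrist green [311.8 179.3] 309 [0.5541 0.1393 0.138 ]
wrist red [166.3 253. ] 310 [ 0.5629 -0.0382  0.138 ]
wrist yellow [242. 300.] 1 [0.6521 0.0119 0.138 ]
wrist selector [227.1 132.9] 336 [0.4747 0.0808 0.138 ]
top green [182. 161.] 1 [0.5539 0.1386 0.138 ]
top red [247.8 158.5] 42 [ 0.5647 -0.043   0.138 ]
top yellow [226.7 130. ] 39 [0.6459 0.0173 0.138 ]
top selector [205. 189.] 1 [0.4765 0.0725 0.138 ]
scene green [302.9 169.1] 53 [0.5617 0.1257 0.138 ]
scene red [267.7 200.6] 30 [ 0.5694 -0.0468  0.138 ]
scene yellow [299.3 205.7] 26 [0.6501 0.0138 0.138 ]
scene selector [274.7 163.2] 35 [0.4809 0.0729 0.138 ]
green ('wrist', 'scene') [0.5567 0.1384 0.1216]
green ('top', 'scene') [0.5563 0.1389 0.1209]
green ('wrist', 'top', 'scene') [0.5571 0.1394 0.1216]
red ('wrist', 'scene') [ 0.5658 -0.0427  0.1289]
red ('top', 'scene') [ 0.5666 -0.0433  0.1305]
red ('wrist', 'top', 'scene') [ 0.5662 -0.0429  0.1293]
yellow ('wrist', 'scene') [0.6508 0.0127 0.1402]
yellow ('top', 'scene') [0.6481 0.0175 0.1311]
yellow ('wrist', 'top', 'scene') [0.6489 0.0146 0.1388]
selector ('wrist', 'scene') [0.475  0.0797 0.1258]
selector ('top', 'scene') [0.4781 0.0741 0.1337]
selector ('wrist', 'top', 'scene') [0.4766 0.077  0.1288]
```

Rivets by combined evidence: green (.556,.139), red (.565,-.043), yellow (.647,.018), selector (.474,.079). The diagonals come to 182/183 mm (183 expected) and share one centre, and the z is consistent with ~0.138. Going above green.

Emit:
{"method": "apply_moves", "body": {
  "deltas": [
    [1,0,20,40,0,0,0],
    [1,0,20,40,0,0,0],
    [1,0,21,40,0,0,0],
    [1,0,0,10,0,0,0],
    [1,0,0,0,0,0,0]
  ]
}}

```text
clock: 4.35
ee_pos: [0.555, 0.1387, 0.1858]
orientation: [-0.683, -3.064, 0.003]
force: [0.7, -0.3, -0.1]
opening: 0.0
finger_force: 0.0
```

Run:
```python
from h import *
s=ctrl.state(); print(s['clock'],s['ee_pos'],s['orientation'],s['force'])
print(delta([.556,.139,.165]))
w=shot('wrist','w2.png'); print(proj(w,[[.556,.139,.138],list(s['ee_pos']-[0,0,.022])]))
```

```text
4.35 [0.55498289 0.13873673 0.18582926] [-6.82641689e-01 -3.06397856e+00  3.05397555e-03] [ 0.68476115 -0.27636573 -0.06133354]
[-0.9  0.7 20.8]
[[254.37735662 228.70402975]
 [253.08311632 245.51200392]]
```

View pics/w2.png

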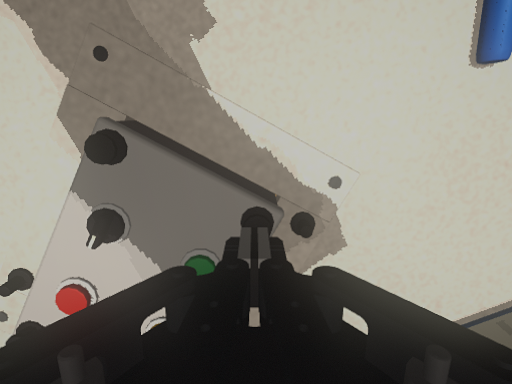

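Green rivet's head shows at about (257,220), just ahead of the fingertips (~(254,232)). The selector rivet is at (106,147). The spare at (303,224) is clear of the fingers.

Run:
```python
from h import *
w=shot('wrist')
print(onz(w,(257,220.5),.138),onz(w,(106,145),.138),proj(w,[.474,.079,.138]))
```

```text
[0.55323815 0.14210027 0.138     ] [0.47552966 0.08360707 0.138     ] [[ 97.62385185 146.00260005]]
```

Emit:
{"method": "apply_moves", "body": {
  "deltas": [
    [1,2,2,10,0,0,0],
    [1,0,0,9,0,0,0],
    [1,0,0,3,0,0,0],
    [1,0,0,2,0,0,0],
    [1,0,0,0,0,0,0]
  ]
}}

```text
clock: 4.95
ee_pos: [0.5547, 0.1416, 0.1632]
orientation: [-0.684, -3.066, 0.0]
force: [0.3, -1.4, -0.2]
opening: 0.0002
finger_force: 0.0
```

Emit:
{"method": "apply_moves", "body": {
  "deltas": [
    [1,0,0,1.5,0,0,0],
    [1,0,0,1.5,0,0,0],
    [1,0,0,1.5,0,0,0],
    [1,0,0,0,0,0,0]
  ]
}}

```text
clock: 5.35
ee_pos: [0.5549, 0.1417, 0.1588]
orientation: [0.684, 3.066, 0.0]
force: [0.2, 0.5, 1.1]
opening: -0.0003
finger_force: 0.3
```

Emit:
{"method": "apply_moves", "body": {
  "deltas": [
    [1,0,0,1,0,0,0],
    [1,0,0,1,0,0,0],
    [1,0,0,0,0,0,0]
  ]
}}

```text
clock: 5.65
ee_pos: [0.5549, 0.1417, 0.1569]
orientation: [0.684, 3.066, 0.0]
force: [-1.1, -0.5, 3.3]
opening: 0.0001
finger_force: 1.4
```

Emit:
{"method": "apply_moves", "body": {
  "deltas": [
    [1,0,0,1,0,0,0],
    [1,0,0,1,0,0,0],
    [1,0,0,0,0,0,0]
  ]
}}

```text
clock: 5.95
ee_pos: [0.5549, 0.1417, 0.1549]
orientation: [0.684, 3.066, 0.0]
force: [0.5, 0.3, 2.1]
opening: 0.0001
finger_force: 1.5
```

Emit:
{"method": "apply_moves", "body": {
  "deltas": [
    [1,0,0,1,0,0,0],
    [1,0,0,0.7,0,0,0],
    [1,0,0,0,0,0,0]
  ]
}}

```text
clock: 6.25
ee_pos: [0.5549, 0.1417, 0.1532]
orientation: [0.684, 3.066, 0.0]
force: [-0.6, -0.3, 3.7]
opening: 0.0
finger_force: 1.8
```

Emit:
{"method": "apply_moves", "body": {
  "deltas": [
    [1,0,0,0.6,0,0,0],
    [1,0,0,0,0,0,0]
  ]
}}

```text
clock: 6.45
ee_pos: [0.5549, 0.1417, 0.153]
orientation: [0.684, 3.066, 0.0]
force: [-2.3, -1.3, 11.9]
opening: 0.0002
finger_force: 6.0
```

The force jumps to 12 N and motion stops at the computed home height (TCP 0.153). One small push to confirm, then retract.

Emit:
{"method": "apply_moves", "body": {
  "deltas": [
    [1,0,0,0.5,0,0,0],
    [1,0,0,0,0,0,0]
  ]
}}

```text
clock: 6.65
ee_pos: [0.555, 0.1418, 0.1529]
orientation: [0.684, 3.066, 0.001]
force: [-5.3, -1.9, 20.1]
opening: 0.0001
finger_force: 9.9
```

Emit:
{"method": "apply_moves", "body": {
  "deltas": [
    [1,0,0,-10,0,0,0],
    [1,0,0,-40,0,0,0],
    [1,0,0,-20,0,0,0],
    [1,0,0,0,0,0,0]
  ]
}}

```text
clock: 7.05
ee_pos: [0.5559, 0.142, 0.2249]
orientation: [0.683, 3.063, 0.004]
force: [0.3, -0.4, -0.5]
opening: 0.0002
finger_force: 0.0
```

Run:
```python
from h import *
s=ctrl.state(); print(s['clock'],s['ee_pos'],s['orientation'])
for T in ([.565,-.042],[.647,.018],[.474,.08]): print(delta([*T,.2]))
```

```text
7.05 [0.55592182 0.14197106 0.22485462] [0.6832859  3.06271433 0.00361965]
[ -86.3 -162.7   24.6]
[-135.1  -73.6   25. ]
[ 47.9 -91.   24.4]
```

Emit:
{"method": "apply_moves", "body": {
  "deltas": [
    [1,-21,-40,0,0,0,0],
    [1,-21,-40,0,0,0,0],
    [1,-22,-41,0,0,0,0],
    [1,-22,-41,25,0,0,0],
    [1,0,0,15,0,0,0]
  ]
}}

```text
clock: 7.55
ee_pos: [0.5629, -0.0456, 0.1822]
orientation: [0.695, 3.064, -0.004]
force: [0.3, 1.3, -0.3]
opening: 0.0003
finger_force: 0.0
```

Emit:
{"method": "apply_moves", "body": {
  "deltas": [
    [1,0,0,0,0,0,0],
    [1,0,0,0,0,0,0]
  ]
}}

```text
clock: 7.75
ee_pos: [0.5636, -0.0381, 0.1833]
orientation: [-0.682, -3.066, -0.0]
force: [0.4, -0.7, 0.6]
opening: 0.0001
finger_force: 0.0
```

Run:
```python
from h import *
s=ctrl.state(); print(s['clock'],s['ee_pos'],s['orientation'],s['force'])
w=shot('wrist','w3.png'); print(proj(w,[[.564,-.042,.138],list(s['ee_pos']-[0,0,.022])]))
for d in ctrl.spot_point(w,'rivet_red_head'): print(d['p'],d['xyz'])
```

```text
7.75 [ 0.56359667 -0.03814837  0.18327785] [-6.82257052e-01 -3.06578121e+00 -3.21103436e-04] [ 0.35208963 -0.65280812  0.55969706]
[[247.64692773 232.06103936]
 [253.09111437 245.48831204]]
0.46 [0.565, -0.0458, 0.1383]
```

View pics/w3.png

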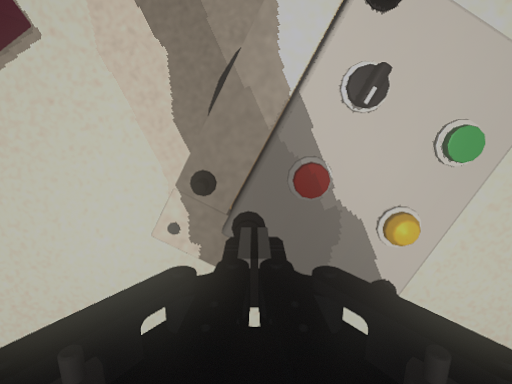

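The red rivet's head shows at about (248,226), right at the fingertips. The red button is at (311,180) and the spare at (203,183), both clear. Adjusting and pressing.

Emit:
{"method": "apply_moves", "body": {
  "deltas": [
    [1,1,-3,12,0,0,0],
    [1,0,0,9,0,0,0],
    [1,0,0,2,0,0,0],
    [1,0,0,1.5,0,0,0],
    [1,0,0,0,0,0,0]
  ]
}}

```text
clock: 8.35
ee_pos: [0.5613, -0.0411, 0.1585]
orientation: [-0.683, -3.066, 0.0]
force: [-0.3, -0.0, -0.7]
opening: -0.0002
finger_force: 0.0
```

Emit:
{"method": "apply_moves", "body": {
  "deltas": [
    [1,0,0,1,0,0,0],
    [1,0,0,1,0,0,0],
    [1,0,0,1,0,0,0],
    [1,0,0,0,0,0,0]
  ]
}}

```text
clock: 8.75
ee_pos: [0.5614, -0.0412, 0.1558]
orientation: [-0.684, -3.066, -0.0]
force: [-1.3, 0.6, 1.9]
opening: 0.0001
finger_force: 1.3
```

Emit:
{"method": "apply_moves", "body": {
  "deltas": [
    [1,0,0,1,0,0,0],
    [1,0,0,1,0,0,0],
    [1,0,0,0.5,0,0,0],
    [1,0,0,0,0,0,0]
  ]
}}

```text
clock: 9.15
ee_pos: [0.5614, -0.0412, 0.1534]
orientation: [-0.684, -3.066, -0.0]
force: [-3.1, 0.8, 3.8]
opening: -0.0001
finger_force: 1.9
```

Emit:
{"method": "apply_moves", "body": {
  "deltas": [
    [1,0,0,0.6,0,0,0],
    [1,0,0,0,0,0,0]
  ]
}}

```text
clock: 9.35
ee_pos: [0.5614, -0.0412, 0.153]
orientation: [-0.684, -3.066, -0.0]
force: [-3.9, 0.9, 8.8]
opening: -0.0003
finger_force: 4.6
```

Emit:
{"method": "apply_moves", "body": {
  "deltas": [
    [1,0,0,0.7,0,0,0],
    [1,0,0,0,0,0,0]
  ]
}}

```text
clock: 9.55
ee_pos: [0.5615, -0.0412, 0.1529]
orientation: [0.684, 3.066, 0.001]
force: [-7.2, 2.8, 20.8]
opening: 0.0004
finger_force: 10.2
```

Emit:
{"method": "apply_moves", "body": {
  "deltas": [
    [1,0,0,-10,0,0,0],
    [1,0,0,-40,0,0,0],
    [1,0,0,-20,0,0,0],
    [1,0,0,0,0,0,0]
  ]
}}

```text
clock: 9.95
ee_pos: [0.5628, -0.0415, 0.2249]
orientation: [0.683, 3.062, 0.002]
force: [-0.2, 0.7, -0.1]
opening: 0.0001
finger_force: 0.0
```

Run:
```python
from h import *
s=ctrl.state(); print(s['clock'],s['ee_pos'],s['orientation'])
for T in ([.645,.0195],[.474,.08]): print(delta([*T,.185]))
```

```text
9.95 [ 0.56278793 -0.04147792  0.22493402] [6.83145635e-01 3.06179696e+00 1.70338781e-03]
[-48.3  90.1  40.3]
[132.2  72.1  39.5]
```

Red is home (20 N at TCP 0.153, no further travel). On to yellow.

Emit:
{"method": "apply_moves", "body": {
  "deltas": [
    [1,-16,30,0,0,0,0],
    [1,-16,30,0,0,0,0],
    [1,-16,30,20,0,0,0],
    [1,0,0,20,0,0,0],
    [1,0,0,0,0,0,0]
  ]
}}

```text
clock: 10.45
ee_pos: [0.6419, 0.0202, 0.1787]
orientation: [-0.681, -3.062, 0.003]
force: [-0.4, -0.9, -0.1]
opening: -0.0002
finger_force: 0.0
```

Run:
```python
from h import *
s=ctrl.state(); print(s['clock'],s['ee_pos'],s['orientation'],s['force'])
w=shot('wrist','w4.png'); print(proj(w,[[.645,.0195,.138],list(s['ee_pos']-[0,0,.022])]), delta([.645,.0195,.16]))
for d in ctrl.spot_point(w,'rivet_yellow_head'): print(d['p'],d['xyz'])
```

```text
10.45 [0.64185478 0.02023044 0.17872111] [-6.81292224e-01 -3.06207627e+00  2.74467457e-03] [-0.36029574 -0.85510831 -0.0929179 ]
[[254.41706416 237.09165856]
 [253.12216    245.61144725]] [-2.5  1.2 20.6]
```

View pics/w4.png

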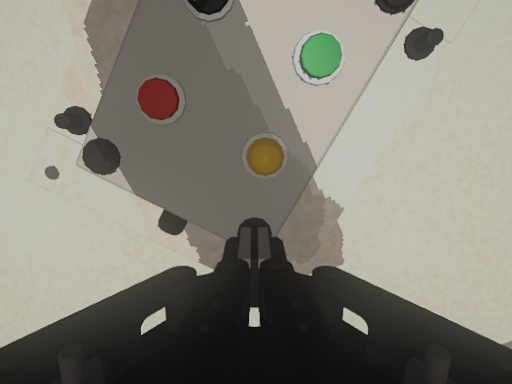

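The yellow rivet's head shows at about (255,234), at the tips. The lamp at (265,156) is clear.

Emit:
{"method": "apply_moves", "body": {
  "deltas": [
    [1,-1,1,0,0,0,0],
    [1,0,0,0,0,0,0]
  ]
}}

```text
clock: 10.75
ee_pos: [0.6449, 0.0199, 0.1832]
orientation: [0.684, 3.065, 0.001]
force: [0.6, 0.4, -0.1]
opening: 0.0
finger_force: 0.0
```

Emit:
{"method": "apply_moves", "body": {
  "deltas": [
    [1,0,0,12,0,0,0],
    [1,0,0,9,0,0,0],
    [1,0,0,2,0,0,0],
    [1,0,0,1.5,0,0,0],
    [1,0,0,0,0,0,0]
  ]
}}

```text
clock: 11.25
ee_pos: [0.6443, 0.0202, 0.1572]
orientation: [-0.684, -3.066, 0.0]
force: [0.5, -0.1, -0.0]
opening: -0.0
finger_force: 0.0
```

Emit:
{"method": "apply_moves", "body": {
  "deltas": [
    [1,0,0,1,0,0,0],
    [1,0,0,1,0,0,0],
    [1,0,0,1,0,0,0],
    [1,0,0,0,0,0,0]
  ]
}}

```text
clock: 11.65
ee_pos: [0.6443, 0.0202, 0.1545]
orientation: [-0.684, -3.066, 0.0]
force: [-1.2, -0.0, 3.8]
opening: -0.0002
finger_force: 1.6
```

Emit:
{"method": "apply_moves", "body": {
  "deltas": [
    [1,0,0,1,0,0,0],
    [1,0,0,0.7,0,0,0],
    [1,0,0,0,0,0,0]
  ]
}}

```text
clock: 11.95
ee_pos: [0.6444, 0.0202, 0.1531]
orientation: [-0.684, -3.066, 0.0]
force: [-3.2, -0.6, 8.8]
opening: 0.0004
finger_force: 3.8
```

Emit:
{"method": "apply_moves", "body": {
  "deltas": [
    [1,0,0,0.5,0,0,0],
    [1,0,0,0,0,0,0]
  ]
}}

```text
clock: 12.15
ee_pos: [0.6444, 0.0203, 0.153]
orientation: [0.684, 3.066, 0.0]
force: [-6.3, 1.0, 13.3]
opening: 0.0002
finger_force: 7.0
```

Emit:
{"method": "apply_moves", "body": {
  "deltas": [
    [1,0,0,0.5,0,0,0],
    [1,0,0,0,0,0,0]
  ]
}}

```text
clock: 12.35
ee_pos: [0.6445, 0.0203, 0.1529]
orientation: [0.684, 3.066, 0.0]
force: [-8.2, -0.6, 21.1]
opening: -0.0
finger_force: 10.1
```

Emit:
{"method": "apply_moves", "body": {
  "deltas": [
    [1,0,0,-10,0,0,0],
    [1,0,0,-40,0,0,0],
    [1,0,0,-20,0,0,0],
    [1,0,0,0,0,0,0],
    [1,0,0,0,0,0,0]
  ]
}}

```text
clock: 12.85
ee_pos: [0.6445, 0.0203, 0.222]
orientation: [0.684, 3.066, 0.0]
force: [-0.3, 0.8, -1.2]
opening: -0.0
finger_force: 0.0
```

Run:
```python
from h import *
s=ctrl.state(); print(s['clock'],s['ee_pos'],s['orientation'])
print(delta([.474,.081,.185]))
```

```text
12.85 [0.64451007 0.02034233 0.221963  ] [6.83595052e-01 3.06587934e+00 3.36194046e-04]
[180.1 -17.5  36.9]
```

Emit:
{"method": "apply_moves", "body": {
  "deltas": [
    [1,45,-4,0,0,0,0],
    [1,45,-4,0,0,0,0],
    [1,45,-4,0,0,0,0],
    [1,45,-5,0,0,0,0],
    [1,0,0,18,0,0,0]
  ]
}}

```text
clock: 13.35
ee_pos: [0.4705, 0.0831, 0.2045]
orientation: [-0.679, -3.067, -0.002]
force: [1.5, -0.4, -0.7]
opening: 0.0003
finger_force: 0.0
```

Emit:
{"method": "apply_moves", "body": {
  "deltas": [
    [1,0,0,18,0,0,0],
    [1,0,0,0,0,0,0],
    [1,0,0,0,0,0,0]
  ]
}}

```text
clock: 13.65
ee_pos: [0.4742, 0.0812, 0.1856]
orientation: [-0.684, -3.065, 0.001]
force: [-0.1, -0.2, 0.5]
opening: 0.0
finger_force: 0.0
```

Run:
```python
from h import *
s=ctrl.state(); print(s['clock'],s['ee_pos'],s['orientation'],s['force'])
w=shot('wrist','w5.png'); print(proj(w,[[.474,.081,.138],list(s['ee_pos']-[0,0,.022])]), delta([.474,.081,.16]))
```

```text
13.65 [0.47415069 0.08115623 0.18556727] [-6.83871469e-01 -3.06502512e+00  1.37561692e-03] [-0.07059913 -0.18827695  0.54258674]
[[252.89926422 227.48006202]
 [253.10460767 245.53184136]] [ 0.3 -0.4 26. ]
```

View pics/w5.png

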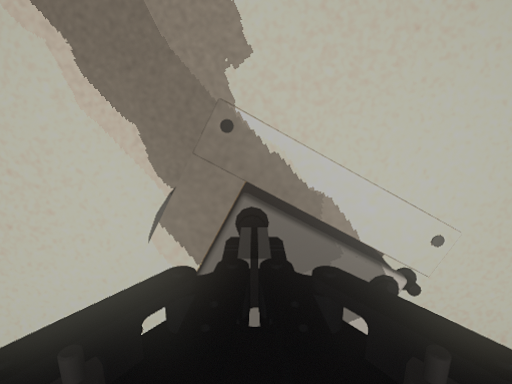

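The selector rivet's head shows at about (252,223), right ahead of the tips. Pressing with +1 mm in x.

Emit:
{"method": "apply_moves", "body": {
  "deltas": [
    [1,1,0,13,0,0,0],
    [1,0,0,9,0,0,0],
    [1,0,0,3,0,0,0],
    [1,0,0,1.5,0,0,0],
    [1,0,0,0,0,0,0]
  ]
}}

```text
clock: 14.2
ee_pos: [0.4735, 0.0817, 0.1595]
orientation: [0.684, 3.066, -0.0]
force: [0.5, 0.8, -0.3]
opening: 0.0
finger_force: 0.0
```

Emit:
{"method": "apply_moves", "body": {
  "deltas": [
    [1,0,0,1,0,0,0],
    [1,0,0,1,0,0,0],
    [1,0,0,1,0,0,0],
    [1,0,0,0,0,0,0]
  ]
}}

```text
clock: 14.6
ee_pos: [0.4737, 0.0818, 0.1566]
orientation: [0.684, 3.066, 0.0]
force: [-0.5, -1.5, 0.6]
opening: -0.0003
finger_force: 1.0
```

Emit:
{"method": "apply_moves", "body": {
  "deltas": [
    [1,0,0,1,0,0,0],
    [1,0,0,1,0,0,0],
    [1,0,0,1,0,0,0],
    [1,0,0,0.5,0,0,0],
    [1,0,0,0,0,0,0]
  ]
}}

```text
clock: 15.1
ee_pos: [0.4737, 0.0818, 0.1531]
orientation: [0.684, 3.066, 0.0]
force: [0.3, -1.3, 3.8]
opening: -0.0004
finger_force: 1.7
```

Emit:
{"method": "apply_moves", "body": {
  "deltas": [
    [1,0,0,0.6,0,0,0],
    [1,0,0,0,0,0,0]
  ]
}}

```text
clock: 15.3
ee_pos: [0.4737, 0.0818, 0.1529]
orientation: [0.684, 3.066, 0.001]
force: [-4.1, -0.1, 16.6]
opening: 0.0003
finger_force: 8.0
```

Emit:
{"method": "apply_moves", "body": {
  "deltas": [
    [1,0,0,0.3,0,0,0],
    [1,0,0,0,0,0,0]
  ]
}}

```text
clock: 15.5
ee_pos: [0.4738, 0.0818, 0.1529]
orientation: [0.684, 3.065, 0.001]
force: [-5.9, -1.9, 22.4]
opening: -0.0001
finger_force: 11.5
```

Emit:
{"method": "apply_moves", "body": {
  "deltas": [
    [1,0,0,-10,0,0,0],
    [1,0,0,-40,0,0,0],
    [1,0,0,-50,0,0,0],
    [1,-30,0,-40,0,0,0],
    [1,-30,0,0,0,0,0]
  ]
}}

```text
clock: 16.0
ee_pos: [0.5302, 0.0565, 0.2978]
orientation: [0.681, 3.059, 0.006]
force: [0.4, -0.4, -1.1]
opening: 0.0
finger_force: 0.0
```

Emit:
{"method": "apply_moves", "body": {
  "deltas": [
    [1,0,0,0,0,0,0],
    [1,0,0,0,0,0,0],
    [1,0,0,0,0,0,0]
  ]
}}

```text
clock: 16.3
ee_pos: [0.527, 0.0566, 0.2916]
orientation: [-0.683, -3.065, 0.0]
force: [-0.7, -0.4, 0.1]
opening: 0.0001
finger_force: 0.0
```

Run:
```python
from h import *
w=shot('wrist','w6.png'); print(ctrl.state()['clock'])
```

```text
16.35
```

View pics/w6.png

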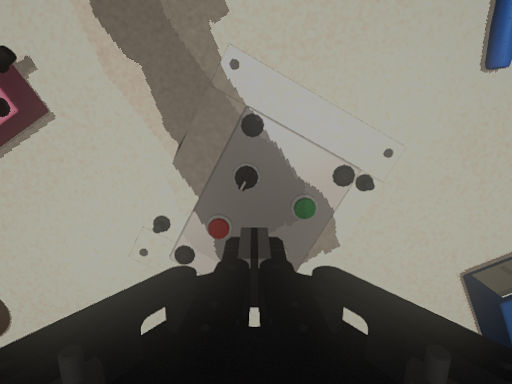

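The box sits unmoved, with rivets at (252,125), (343,175) and (184,254), and the spares are in place at (365,183) and (161,224). All four stops were felt at TCP 0.153, and the arm is clear. Handing in.

```bash
python3 -c "
from station import ctrl
print(ctrl.sign_off())"
```

```text
the job is handed in; nothing more can be done
None
```

All four rivets were pressed to a firm stop at home height in the order green, red, yellow, selector, with at most about 22 N read after each press, and the job was handed in with the box still in its nest; sign-off returned no verdict.

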